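# Put the glue spreader away and lid the clean glue pot

## Robot

A 7-joint arm with a two-finger parallel gripper is mounted at the origin on the work surface. World frame = base frame: x ahead of the robot, y to its left, z up, the work surface at z = 0. Lengths are in m, angles in rad, forces in N, time in s.
With the tool pointing down it reaches from about 0.35 to 0.775 m from the base axis. Payload 3.1 kg.
Tool frame: the origin (TCP) lies midway between the tips of the shut fingers; the grasp point (between the pads) lies 19 mm behind it; z points along the fingers, y is the line along which they close (so a half turn about z gives the same grasp; the last joint's range is limited). The gripper opens to 85 mm and grips with 20 to 120 N. Pads are 22 mm wide; open, the fingers measure 114 mm over their backs; the gripper's body (76 mm by 85 mm) begins 54 mm behind the grasp point. The pads swing forward as they close: fully open they stand 13 mm farther back than shut.
Start: joints at [-1.362, 0.311, 0.014, 1.512, -0.004, 1.319, -0.027], TCP at [0.136, 0.533, 0.192] pointing down, gripper open.
Joint ranges: [-2.7, 2.7], [-0.3, 1.91], [-1.27, 1.3], [0.12, 2.57], [-1.44, 4.58], [0.2, 2.03], [-3.05, 3.05]. Speed limits (rad/s): [2.79, 2.79, 3.14, 3.14, 3.14, 3.14, 3.14].

## Interface

Orientations are given as [roll, pitch, yaw] about the fixed x, y, z axes, in that order (R = Rz(yaw) Ry(pitch) Rx(roll)).
In Python, from plant import telemetry, imaging, workorder gives the robot as it stands.
- The arm moves only by the shell command python3 -m jog 'ROWS' [FORCE]. ROWS is JSON, a list that holds one entry, the list of rows, each a list of 7 numbers: the closure in counts, from 0 (fully open) to 255 (shut), then the shift along the tool's x, y, z in m, then the turn, a rotation vector about the tool's x, y, z in degrees. A call has 1 to 5 rows; each row shifts and turns the commanded pose from where the row before left it, along the tool's axes as they then stand; what a row does not reach is not made up. A row lasts 1/12 s, in which the tool goes at most 41.7 mm and 7.16 degrees, less where a joint would pass 70% of its speed; a pose out of reach is approached as far as the arm can. A call is refused whole if a number of a shift passes 0.0417 or a number of a turn 7.16, either way. A call with a gripper value outside its range is refused whole. The fingers move at their own pace and stop on an object; FORCE is the grip in N (left out, the last holds). Time passes only in rows, so rows that do not move let the fingers close. It gives the time, the measured TCP pose, the force, the opening and the grip force at its end, in the units of the state.
- telemetry.get_obs(): the state, without advancing time (a new reading comes with each control period).
- imaging.camera(name): name is "scene" or "top" or "wrist"; returns a dict with "image" (480x640x3 uint8, red, green, blue), "z_map" (480x640 float32, m along the optical axis (not along the pixel's ray), 0 where there is no reading), "camera_matrix" (3x3 intrinsics, pixels), "R" (3x3) and "t" (3): a world point X has camera coordinates R X + t. Camera axes: x right, y down, z forward; pixel columns grow to the right and rows downward; lengths in m; the calibration is good to about 2 mm. A picture is of the moment at which its call begins.
- workorder.close_job(): hands the job in; it is judged then, once.
The state is a dict: "t": time; "q": joint angles; "joint_vel": joint speeds; "joint_efforts": joint torques, N m; "eef_pos": TCP position; "eef_rot": TCP orientation; "wrist_force": force on the tool from outside, world axes, zero at the start; "moment": the same for the moment, N m; "finger_gap": finger opening in m; "finger_force": force on a finger pad.
Only numpy, scipy, OpenCV 4.12 (cv2) and the standard library are available. Lean on these libraries where they do the work, as an engineer would, in place of code of your own. Each camera call takes 0.05 s, during which the arm holds its last target. There are 200 camera calls.

## Task

The washed glue pot must be closed against board dust: first lift the spreader that lies across its mouth and lay it flat inside the shallow tray, then take the lid that fits the pot (the larger of the two) by its knob and set it gently on the rim, so that it sits seated and level all round. Keep the pot standing about where it is, do not drop or slam the lid, and leave the small lid and the tape roll alone.

Things in the scene. Friction and masses are not known exactly. Their poses are not given: they have to be found in the camera images.
- pot: empty open round steel pot, loose, about 0.8 kg, 120 mm outside diameter, 112 mm inside, 90 mm high, wall 4 mm; two small wire ears stick out of its sides to 84 mm from the axis, 47 to 76 mm above the table. Origin at the centre of its underside, z up, ears along its +y and -y.
- pot_rim (a point): centre of the pot's mouth, level with the rim top, 90 mm above the pot's underside.
- lid: the lid that fits the pot, loose, 0.2 to 0.33 kg, starts right way up on the table: steel disc 132 mm across, 5 mm thick; below it a centring lip 8 mm deep, 105 mm across tapering to 93 mm, that drops inside the mouth; on top a central black cylinder knob, 32 mm diameter, 32 mm tall. Origin at the lip's underside centre, z up: disc underside at 8 mm, disc top 13 mm, knob top 45 mm.
- lid_seat (a point): centre of the underside of the lid's disc, the plane that rests on the rim; 8 mm above the lid's origin. Seated, it coincides with point pot_rim.
- small_lid: a similar but smaller lid, 92 mm across, same kind of knob (32 mm diameter, 32 mm tall), loose; too small for this pot (it would fall in), to be left alone. Origin at the centre of its lip's underside. The two lids may swap places.
- spreader: glue spreader, loose, about 0.09 kg, 190 mm long, flat underside: wooden handle 22 mm wide, 20 mm thick from x = -95 to +5 mm, then a steel blade 40 mm wide, 4 mm thick to x = +95 mm. Starts flat across the pot's rim, roughly centred. Origin mid-length on the underside; x from handle to blade, z up. Balance point near x = -10 mm.
- tray: fixed shallow open aluminium tray, 240 mm (its x) by 130 mm (its y) outside, walls 4 mm thick and 12 mm high overall, floor 4 mm thick. Origin at the centre of its underside.
- tape: cardboard-coloured tape roll, 100 mm diameter, 45 mm high, loose, lying on its side face; leave alone. Origin at the centre of its underside.
Things that resemble listed ones, but are neither listed nor needed, are in the scene too. Leave any red look-alike of the lid alone.

How it is judged:
By the outcome, as a careful person would: the job done as asked, in the order asked, and still so for the second after the job is handed in, with the robot touching nothing.
It also fails if it takes over 70 s, if anything falls off the work surface, if the arm or the gripper's body presses on something with over 40 N, if the wrist force passes 120 N, or if a joint passes its speed limit or range.

## Working session

There is one attempt and no reset: what is moved stays moved. The work goes in short steps, Python scripts to look and compute and a shell command to move; the robot and the scene stay as the last step left them, time stands still between calls to the robot, and variables do not carry over. Pictures are saved under pics/ and viewed, at most 10 in all, crops included, and the job is handed in when it is done.

```bash
mkdir -p pics; ls
python3 - <<'E'
from plant import telemetry, imaging
import cv2,numpy as np
print(telemetry.get_obs())
for n in ("top","scene"):
    c=imaging.camera(n); np.savez(f"{n}0.npz",**c)
    cv2.imwrite(f"pics/{n}0.png",c["image"][:,:,::-1])
    print(n,c["camera_matrix"],c["R"],c["t"])
E
```

```text
pics
{'t': 0.0, 'q': array([-1.36170476,  0.31174171,  0.01397951,  1.51311468, -0.00440696,
        1.31919382, -0.02719732]), 'joint_vel': array([ 1.73089555e-03,  4.29820968e-04,  1.37008397e-03, -6.69288295e-04,
       -5.70185989e-04,  2.97582251e-05,  2.29033912e-03]), 'joint_efforts': array([ 5.50503864e-04, -3.79918420e+01,  1.46523938e-01, -2.30586505e+01,
        1.24574866e-02,  1.38687188e-02, -4.31308450e-06]), 'eef_pos': array([0.13626662, 0.53197293, 0.1904891 ]), 'eef_rot': array([-3.13916751e+00,  8.80779424e-05,  2.89089055e+00]), 'wrist_force': array([-0.58801881,  0.11134717,  0.54153661]), 'moment': array([-0.02565485,  0.02365577,  0.01848531]), 'finger_force': 0.0, 'finger_gap': 0.08551598444297875}
top [[557.79396835   0.         328.45899059]
 [  0.         557.79396835 253.03468298]
 [  0.           0.           1.        ]] [[ 0.01110732 -0.99981487 -0.01571165]
 [-0.99709626 -0.00989057 -0.07550647]
 [ 0.0753371   0.01650471 -0.99702152]] [-0.06249899  0.58878738  1.26574594]
scene [[466.36805087   0.         324.00813825]
 [  0.         466.36805087 239.54878615]
 [  0.           0.           1.        ]] [[-0.72418312  0.6895482   0.00906061]
 [ 0.52944741  0.56436337 -0.63338727]
 [-0.44186452 -0.45389125 -0.77378193]] [ 0.49982483 -0.21099039  1.23590341]
```

View pics/top0.png

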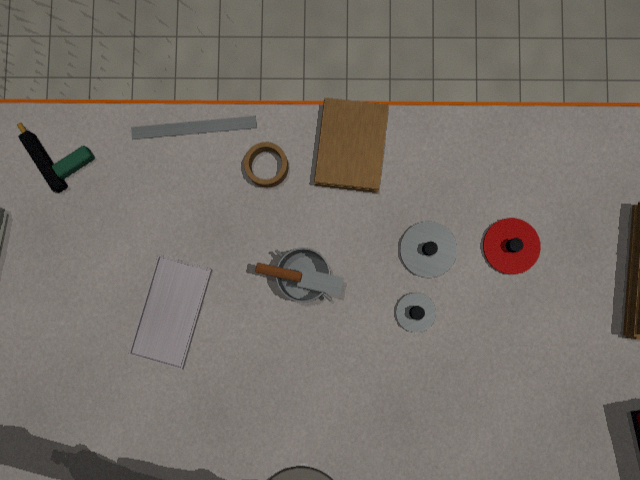

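View pics/scene0.png

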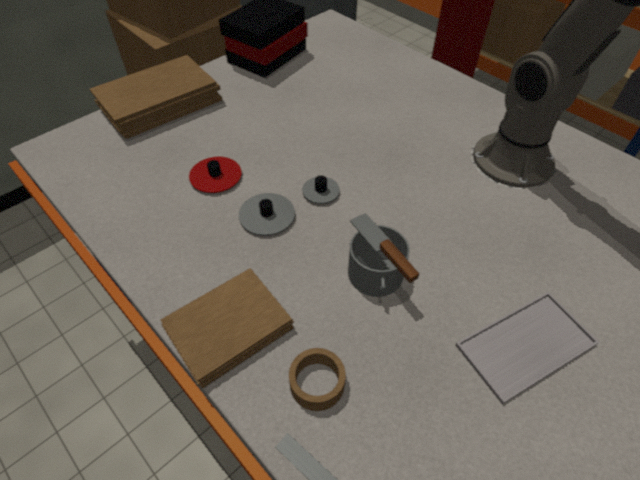

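The top view shows three lid-like things: the grey large lid (427,249), the grey small lid (416,312) and a red look-alike (512,246). By description the lid is the large grey one. The spreader lies on the pot at (303,275), with its handle at (278,271), blade at (322,284). A loose grey bar at (195,128) is only a look-alike. The tray is at (171,311) and the tape at (266,164).

```bash
cat > h.py <<'E'
import numpy as np, cv2
from scipy.optimize import least_squares
def world(c):
    K,R,t,z=c["camera_matrix"],c["R"],c["t"],c["z_map"]
    v,u=np.mgrid[:480,:640]
    P=np.stack([(u-K[0,2])/K[0,0]*z,(v-K[1,2])/K[1,1]*z,z],-1)
    W=(P-t)@R; W[z==0]=np.nan
    return W
def circ(p,r=None):
    c0=np.r_[np.median(p,0),p.ptp(0).max()/2 if hasattr(p,'ptp') else np.ptp(p,0).max()/2]
    f=lambda q: np.hypot(*(p-q[:2]).T)-(q[2] if r is None else r)
    return least_squares(f,c0,loss="soft_l1",f_scale=.002).x
def box(u0,u1,v0,v1):
    m=np.zeros((480,640),bool); m[v0:v1,u0:u1]=1; return m
E
python3 - <<'E'
from h import *
c=dict(np.load("top0.npz")); W=world(c); z=W[...,2]; I=c["image"].astype(int)
print("table z",np.nanmedian(z[380:420,220:400]),np.nanmedian(z[200:230,300:380]))
for n,b in (("lid",(390,465,212,285)),("small",(388,442,286,340)),("tape",(235,295,135,195))):
    m=box(*b)&(z>.006); p=W[m]; zt=np.nanmax(p[:,2])
    k=cv2.minEnclosingCircle(p[:,:2].astype(np.float32)); kn=p[p[:,2]>.033]
    print(n,k,"z med",np.median(p[:,2]),"top c",kn.mean(0),"n",len(kn), zt)
m=box(120,220,245,375)&(z>.002)&(z<.03); p=W[m]
print("tray",cv2.minAreaRect(p[:,:2].astype(np.float32)),np.percentile(p[:,2],[5,50,95]))
B=box(235,355,235,320)
h=B&(I[...,0]-I[...,2]>40)&(z>.09); p=W[h]
print("handle",cv2.minAreaRect(p[:,:2].astype(np.float32)),p.mean(0),len(p),np.percentile(p[:,2],[5,50,95]))
bl=B&(z>.08)&(z<.105)&box(305,350,265,305); p=W[bl]
print("blade",np.percentile(p[:,2],[5,50,95]))
m=B&(z>.08)&(z<.1)&~(I[...,0]-I[...,2]>30); p=W[m]
print("rim",np.percentile(p[:,2],[5,50,95]),len(p))
im=(np.clip((z[235:320,230:360]),0,.13)/.13*255).astype(np.uint8)
cr=c["image"][235:320,230:360,::-1]
o=np.vstack([cv2.resize(cr,(780,510),interpolation=cv2.INTER_CUBIC)])
cv2.imwrite("pics/crop.png",np.hstack([cv2.resize(cr,(400,262)),cv2.resize(cv2.applyColorMap(im,2),(400,262),interpolation=0)]))
E
```

```text
table z 0.0004431640518966171 0.0006068803166369988
lid ((0.6015068292617798, -0.28045809268951416), 0.1099276915192604) z med 0.01363454487942708 top c [ 0.60028214 -0.28610459  0.04486994] n 164 0.05179885524335122
small ((0.45378363132476807, -0.2550841271877289), 0.08266792446374893) z med 0.01388474591686151 top c [ 0.45481542 -0.25696578  0.04494954] n 166 0.05244619541211864
tape ((0.7936818599700928, 0.09441810846328735), 0.09186438471078873) z med 0.04371005068816335 top c [0.79257557 0.09123198 0.04480813] n 692 0.05321423873353345
tray ((0.4564991593360901, 0.31449607014656067), (0.3036509156227112, 0.23468010127544403), 1.6233750581741333) [0.00226658 0.00480052 0.01215786]
handle ((0.5411747097969055, 0.04983660578727722), (0.09884333610534668, 0.01993127167224884), 78.16781616210938) [0.54118515 0.04959739 0.1106012 ] 421 [0.10661857 0.11072986 0.11473533]
blade [0.08984437 0.09443165 0.09818873]
rim [0.0874593  0.09372427 0.0981006 ] 1062<stdin>:17: RuntimeWarning: invalid value encountered in cast
```

View pics/crop.png

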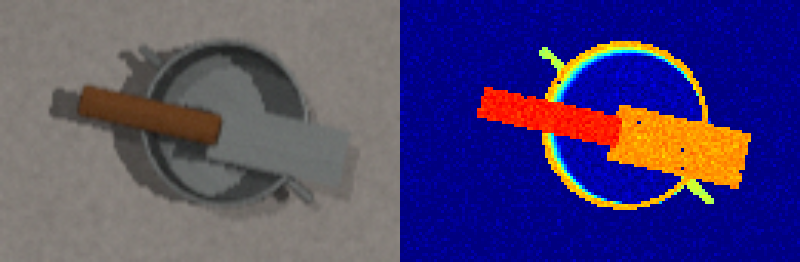

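The crop shows the handle (tip about (257,268)) and blade on the rim of the pot, with the pot's ears at its upper left and lower right. Depth is noisy (a few mm), so I'll refit with cleaned masks.

```bash
cat >> h.py <<'E'
def clean(m,k=3):
    m=cv2.morphologyEx(m.astype(np.uint8),cv2.MORPH_OPEN,np.ones((k,k),np.uint8))
    n,l,s,_=cv2.connectedComponentsWithStats(m)
    return l==1+s[1:,4].argmax()
def delta(o,pos,yaw):
    "shift in tool axes at present yaw, and turn about tool z (deg), tool pointing down"
    from scipy.spatial.transform import Rotation as Ro
    R=Ro.from_euler("xyz",o["eef_rot"]).as_matrix()
    dy=np.degrees((yaw-o["eef_rot"][2]+np.pi/2)%np.pi-np.pi/2)
    print("shift tool mm",np.round(R.T@(np.array(pos)-o["eef_pos"])*1000,1),"turn z",round(-dy,1))
E
python3 - <<'E'
from h import *
from plant import telemetry
c=dict(np.load("top0.npz")); W=world(c); z=np.nan_to_num(W[...,2]); I=c["image"].astype(int)
zs=cv2.medianBlur(z.astype(np.float32),5)
for n,b in (("lid",(390,465,212,285)),("small",(388,442,286,340)),("tape",(235,295,135,195))):
    m=clean(box(*b)&(zs>.007)); p=W[m]; e=m&~cv2.erode(m.astype(np.uint8),np.ones((3,3),np.uint8)).astype(bool)
    k=clean(box(*b)&(zs>.034))
    print(n,"centroid",p.mean(0).round(4),"rimfit",circ(W[e][:,:2]).round(4),"knob",W[k].mean(0).round(4))
hsv=cv2.cvtColor(c["image"],cv2.COLOR_RGB2HSV)
m=clean(box(120,220,245,375)&(zs>.0028)); p=W[m]
r=cv2.minAreaRect(p[:,:2].astype(np.float32)); print("tray",r,p.mean(0))
B=box(235,355,235,320)
m=B&(z>.08)&(z<.1)&~box(240,350,255,302); p=W[m][:,:2]
print("rim",circ(p).round(4),circ(p,.058).round(4),len(p))
m=clean(B&(zs>.085)&box(304,350,260,305)); p=W[m]
print("blade",cv2.minAreaRect(p[:,:2].astype(np.float32)),p.mean(0))
o=telemetry.get_obs()
d=np.array([.205,.979]); d/=np.hypot(*d)
g=np.array([.5412,.0496])-.028*d
print("grasp",g); delta(o,[*g,.19],1.365)
E
```

```text
lid centroid [nan nan nan] rimfit [ 0.6008 -0.2868  0.0642] knob [ 0.6004 -0.2861  0.045 ]
small centroid [nan nan nan] rimfit [ 0.4546 -0.2573  0.0444] knob [ 0.4547 -0.2569  0.0451]Traceback (most recent call last):
  File "<stdin>", line 8, in <module>
  File "h.py", line 12, in circ
    return least_squares(f,c0,loss="soft_l1",f_scale=.002).x
           ~~~~~~~~~~~~~^^^^^^^^^^^^^^^^^^^^^^^^^^^^^^^^^^
    return func(*args, **kwargs)
    raise ValueError("Initial guess is outside of provided bounds")
ValueError: Initial guess is outside of provided bounds
```

The lid radius comes out at 64 mm (should be 66) and the small one at 44 (should be 46), with both knob tops at 45 mm, so the identity and positions are confirmed. Now the rest.

Run:
```python
from h import *
from plant import telemetry
c=dict(np.load("top0.npz")); W=world(c); ok=~np.isnan(W[...,2]); z=np.nan_to_num(W[...,2])
zs=cv2.medianBlur(z.astype(np.float32),5)
m=clean(ok&box(120,220,245,375)&(zs>.0028))&ok; p=W[m]
r=cv2.minAreaRect(p[:,:2].astype(np.float32)); print("tray",r,p.mean(0))
B=ok&box(235,355,235,320)
m=B&(z>.08)&(z<.1)&~box(240,350,255,302); p=W[m][:,:2]
print("rim",circ(p).round(4),circ(p,.058).round(4),len(p))
m=clean(B&(zs>.085)&box(304,350,260,305))&ok; p=W[m]
print("blade",cv2.minAreaRect(p[:,:2].astype(np.float32)),p.mean(0))
o=telemetry.get_obs()
d=np.array([.205,.979]); d/=np.hypot(*d)
g=np.array([.5412,.0496])-.028*d
print("grasp",g); delta(o,[*g,.19],1.365)
```

```text
tray ((0.45046883821487427, 0.3130328953266144), (0.14020682871341705, 0.24942946434020996), 74.65766906738281) [0.44899861 0.31205544 0.00547081]
rim [ 0.5352 -0.0012  0.0584] [ 0.5355 -0.0012  0.059 ] 84
blade ((0.5205586552619934, -0.04521692544221878), (0.08507434278726578, 0.047532930970191956), 85.44963836669922) [ 0.52030901 -0.04523752  0.09404755]
grasp [0.53546134 0.02219438]
shift tool mm [-513.2 -394.9    1.5] turn z 87.4
```

```bash
python3 -m jog '[[[0,-0.032,-0.0247,0,0,0,0],[0,-0.032,-0.0247,0,0,0,0],[0,-0.032,-0.0247,0,0,0,0],[0,-0.032,-0.0247,0,0,0,0],[0,-0.032,-0.0247,0,0,0,0]]]' 40
python3 -m jog '[[[0,-0.032,-0.0247,0,0,0,0],[0,-0.032,-0.0247,0,0,0,0],[0,-0.032,-0.0247,0,0,0,0],[0,-0.032,-0.0247,0,0,0,0],[0,-0.032,-0.0247,0,0,0,0]]]'
python3 -m jog '[[[60,-0.032,-0.0247,0,0,0,0],[60,-0.032,-0.0247,0,0,0,0],[60,-0.032,-0.0247,0,0,0,0],[60,-0.032,-0.0247,0,0,0,0],[60,-0.032,-0.0247,0,0,0,0]]]'
python3 -m jog '[[[110,0,0,0,0,0,7],[110,0,0,0,0,0,7],[110,0,0,0,0,0,7],[110,0,0,0,0,0,7],[110,0,0,0,0,0,7]]]'
python3 -m jog '[[[110,0,0,0,0,0,7],[110,0,0,0,0,0,7],[110,0,0,0,0,0,7],[110,0,0,0,0,0,7],[110,0,0,0,0,0,7]]]'
python3 -m jog '[[[110,0,0,0,0,0,7],[110,0,0,0,0,0,7],[110,0,0,0,0,0,0],[110,0,0,0,0,0,0]]]'
python3 - <<'E'
from h import *
from plant import telemetry,imaging
o=telemetry.get_obs(); print(o)
delta(o,[.535,.020,.19],1.365)
c=imaging.camera("wrist"); np.savez("w1.npz",**c); cv2.imwrite("pics/w1.png",c["image"][:,:,::-1])
W=world(c); I=c["image"].astype(int); z=np.nan_to_num(W[...,2])
m=clean((I[...,0]-I[...,2]>40)&(z>.095)&(z<.125)); p=W[m]
print("handle",cv2.minAreaRect(p[:,:2].astype(np.float32)),p.mean(0),len(p))
E
```

```text
t: 0.52
eef_pos: [0.2614, 0.3715, 0.1912]
eef_rot: [-3.141, -0.0, 2.891]
wrist_force: [1.0, 0.4, 0.3]
finger_gap: 0.0852
finger_force: 0.0
t: 0.93
eef_pos: [0.3856, 0.2122, 0.1914]
eef_rot: [3.142, -0.0, 2.891]
wrist_force: [0.4, 0.2, 0.0]
finger_gap: 0.0857
finger_force: 0.0
t: 1.35
eef_pos: [0.51, 0.0532, 0.1913]
eef_rot: [3.142, -0.001, 2.891]
wrist_force: [1.2, 0.7, -0.4]
finger_gap: 0.0651
finger_force: 0.0
t: 1.77
eef_pos: [0.5091, 0.0546, 0.191]
eef_rot: [-3.14, -0.001, 2.274]
wrist_force: [-0.2, -0.7, 1.0]
finger_gap: 0.0484
finger_force: 0.0
t: 2.18
eef_pos: [0.5091, 0.0549, 0.1911]
eef_rot: [-3.14, 0.0, 1.663]
wrist_force: [-0.9, -0.5, -0.2]
finger_gap: 0.0489
finger_force: 0.0
t: 2.52
eef_pos: [0.5092, 0.0549, 0.1912]
eef_rot: [-3.141, 0.0, 1.428]
wrist_force: [-1.0, -0.2, 0.9]
finger_gap: 0.049
finger_force: 0.0
{'t': 2.5167, 'q': array([-0.72428018,  0.27608561,  0.7356864 ,  1.63356223, -0.19035813,
        1.30652221, -0.10003432]), 'joint_vel': array([ 0.00667017, -0.00130655, -0.00891444, -0.00403988,  0.00154245,
       -0.00095682,  0.00520728]), 'joint_efforts': array([-6.96137664e-02, -2.97146773e+01,  4.47200283e+00, -2.25793022e+01,
        1.20339604e-02,  6.16307458e-03, -1.09021543e-01]), 'eef_pos': array([0.50917435, 0.05491443, 0.19119726]), 'eef_rot': array([-3.14076705e+00,  4.27123005e-04,  1.42806827e+00]), 'wrist_force': array([-1.03650818, -0.23863514,  0.89349911]), 'moment': array([-0.02639661,  0.0083406 ,  0.0181948 ]), 'finger_force': 0.0, 'finger_gap': 0.0489660712429669}
shift tool mm [-30.9  30.5   1.2] turn z 3.6
handle ((0.5431217551231384, 0.051001932471990585), (0.09841794520616531, 0.021161478012800217), 77.73389434814453) [0.54333354 0.05096732 0.10947671] 3446
```

View pics/w1.png

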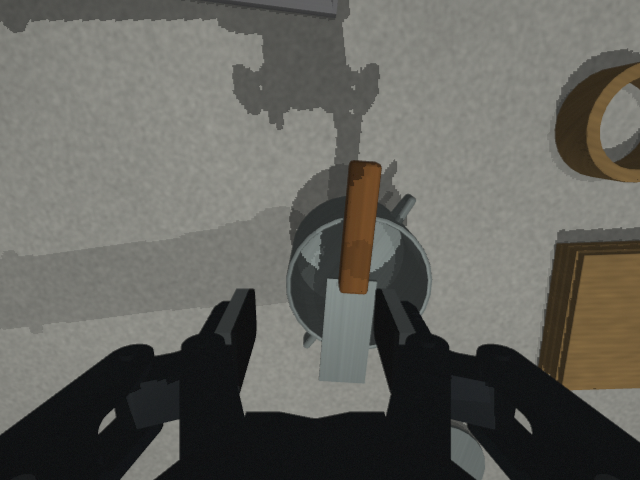

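The wrist view shows the spreader handle (centre about (362,225)) below, with the pot rim around it and nothing in the fingers' way. The wrist and top cameras agree to 2 mm.

```bash
python3 -m jog '[[[120,-0.0152,0.0157,0,0,0,0],[120,-0.0152,0.0157,0,0,0,0],[120,0,0,0.03,0,0,3.9],[120,0,0,0.03,0,0,0],[120,0,0,0.015,0,0,0]]]'
python3 -m jog '[[[120,0,0,0.008,0,0,0],[120,0,0,0,0,0,0],[120,0,0,0,0,0,0]]]'
python3 - <<'E'
from h import *
from plant import telemetry
delta(telemetry.get_obs(),[.536,.0205,.0925],1.36)
E
```

```text
t: 2.98
eef_pos: [0.5341, 0.0199, 0.1134]
eef_rot: [-3.137, 0.001, 1.358]
wrist_force: [-1.2, 0.5, -1.2]
finger_gap: 0.0451
finger_force: 0.0
t: 3.23
eef_pos: [0.5366, 0.0202, 0.109]
eef_rot: [3.141, -0.0, 1.358]
wrist_force: [0.1, -0.3, 0.7]
finger_gap: 0.0451
finger_force: 0.0
shift tool mm [ 0.2 -0.7 16.5] turn z -0.1
```

```bash
python3 -m jog '[[[120,0,0,0.009,0,0,0],[120,0,0,0.0075,0,0,0],[120,0,0,0,0,0,0]]]'
python3 -m jog '[[[200,0,0,0,0,0,0],[220,0,0,0,0,0,0],[255,0,0,0,0,0,0],[255,0,0,0,0,0,0]]]' 40
```

```text
t: 3.48
eef_pos: [0.5354, 0.0204, 0.0911]
eef_rot: [-3.14, 0.0, 1.357]
wrist_force: [-0.5, -0.5, -0.4]
finger_gap: 0.0453
finger_force: 0.0
t: 3.82
eef_pos: [0.5365, 0.0202, 0.0925]
eef_rot: [3.141, -0.0, 1.357]
wrist_force: [0.0, 0.3, -0.0]
finger_gap: -0.0
finger_force: 0.0
```

The fingers closed on nothing, so I'll look.

Run:
```python
from h import *
from plant import imaging
c=imaging.camera("wrist"); s=imaging.camera("scene"); np.savez("s2.npz",**s)
cv2.imwrite("pics/w2.png",np.hstack([cv2.resize(c["image"],(400,300)),cv2.resize(s["image"][150:350,300:500],(300,300),interpolation=cv2.INTER_CUBIC)])[:,:,::-1])
```

```text
(no output)
```

View pics/w2.png

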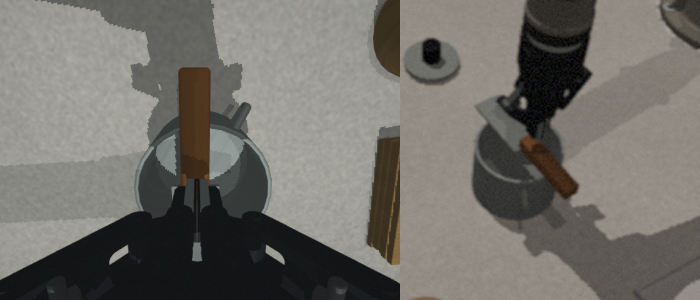

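Run:
```python
from h import *
from plant import imaging,telemetry
o=telemetry.get_obs(); print(o["eef_pos"],o["finger_gap"],o["finger_force"])
c=imaging.camera("wrist"); s=dict(np.load("s2.npz"))
for n,k in (("w",c),("s",s)):
    W=world(k); I=k["image"].astype(int); z=np.nan_to_num(W[...,2])
    m=clean((I[...,0]-I[...,2]>40)&(z>.08)&(z<.125)&(np.hypot(W[...,0]-.54,W[...,1]-.05)<.1)); p=W[m]; p=p[~np.isnan(p[:,2])]
    print(n,"handle",cv2.minAreaRect(p[:,:2].astype(np.float32)),p.mean(0),np.percentile(p[:,2],[5,50,95]))
    X=np.array([o["eef_pos"],o["eef_pos"]+[0,0,.02]]); q=(X@k["R"].T+k["t"])@k["camera_matrix"].T; q=q[:,:2]/q[:,2:]; print("tcp px",q)
    dk=(I.sum(-1)<90)&(z>.06)&(np.hypot(W[...,0]-.536,W[...,1]-.02)<.06); p=W[dk]; 
    print("dark pts",len(p),"lowest z",np.percentile(p[:,2],[0.5,2,5]), p[p[:,2]<np.percentile(p[:,2],4)].mean(0))
I=np.hstack([c["image"][240:460,220:420],s["image"][180:300,330:450][:, :]] if 0 else [cv2.resize(c["image"][240:440,220:420],(400,400)),cv2.resize(s["image"][200:280,340:420],(400,400),interpolation=cv2.INTER_CUBIC)])
cv2.imwrite("pics/w3.png",np.clip(I[:,:,::-1].astype(int)*2,0,255).astype(np.uint8))
```

```text
[0.53640789 0.02017978 0.09237222] 4.485520499255286e-05 0.0
w handle ((0.5467732548713684, 0.06499141454696655), (0.06872835755348206, 0.019859444350004196), 78.58000946044922) [0.54837798 0.06957609 0.10952535] [0.1083217  0.10955562 0.1106207 ]
tcp px [[311.94998768 274.29855184]
 [311.71184335 290.01344433]]
dark pts 60879 lowest z [0.14560856 0.16193687 0.17806849] [0.53957819 0.02883315 0.16137975]
s handle ((0.537746787071228, 0.01054848451167345), (0.01614242047071457, 0.01946769654750824), 8.260241508483887) [0.53786261 0.01045458 0.10974368] [0.10672993 0.10996256 0.11183792]
tcp px [[388.06264528 252.69838667]
 [389.2543028  246.37970557]]
dark pts 3552 lowest z [0.11226592 0.17492516 0.1878154 ] [0.54585064 0.02687513 0.16182198]
```

View pics/w3.png

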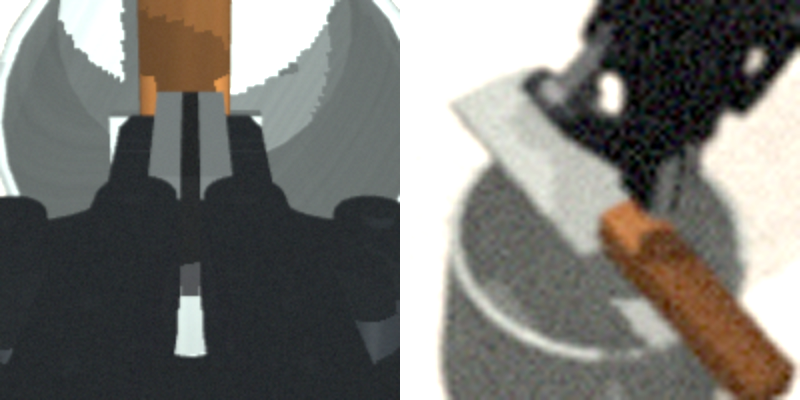

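Run:
```python
from h import *
from plant import imaging,telemetry
c=imaging.camera("wrist"); W=world(c)
np.set_printoptions(precision=4,suppress=True)
for v in (284,288,292,296,300,310,320,328,335):
    print(v,[W[v,u].round(3).tolist() for u in (293,302,315,328,335)])
print("slit",W[395:415:8,313:318:2], "blade", )
```

```text
284 [[0.528, 0.024, 0.109], [0.532, 0.023, 0.109], [0.538, 0.022, 0.11], [0.544, 0.02, 0.109], [0.544, -0.025, 0.005]]
288 [[0.528, 0.022, 0.109], [0.535, 0.033, 0.138], [0.54, 0.032, 0.138], [0.545, 0.031, 0.139], [0.544, -0.028, 0.005]]
292 [[0.527, 0.019, 0.108], [0.535, 0.033, 0.141], [0.541, 0.032, 0.143], [0.545, 0.031, 0.143], [0.543, -0.032, 0.004]]
296 [[0.527, 0.018, 0.109], [0.536, 0.033, 0.145], [0.54, 0.032, 0.145], [0.545, 0.031, 0.146], [nan, nan, nan]]
300 [[0.531, 0.03, 0.141], [0.536, 0.034, 0.151], [0.54, 0.032, 0.149], [0.545, 0.031, 0.149], [0.547, 0.026, 0.141]]
310 [[0.532, 0.03, 0.149], [0.536, 0.032, 0.156], [0.54, 0.032, 0.158], [0.545, 0.031, 0.158], [0.547, 0.026, 0.148]]
320 [[0.532, 0.029, 0.155], [0.536, 0.032, 0.163], [0.54, 0.032, 0.164], [0.544, 0.031, 0.164], [0.546, 0.027, 0.158]]
328 [[0.534, 0.034, 0.171], [0.536, 0.033, 0.17], [0.54, 0.032, 0.169], [0.544, 0.031, 0.169], [0.547, 0.031, 0.17]]
335 [[0.535, 0.036, 0.178], [0.537, 0.034, 0.175], [0.54, 0.029, 0.169], [0.544, 0.033, 0.176], [0.547, 0.034, 0.179]]
slit [[[ 0.5214 -0.0505  0.0946]
  [ 0.5223 -0.0517  0.0934]
  [ 0.5235 -0.0519  0.0935]]

 [[ 0.52   -0.057   0.0931]
  [ 0.5211 -0.0575  0.0928]
  [ 0.5223 -0.0572  0.0934]]

 [[ 0.519  -0.0614  0.0943]
  [ 0.5201 -0.062   0.0939]
  [ 0.5211 -0.0627  0.0934]]] blade
```

The wrist depth shows the fingertips at z ≈ 0.137, not the reported 0.092. The scene view agrees: the tips stand above the handle, at inset (650,205). So the reported TCP is about 45 mm lower than the real tips. I'll open, go down 30 mm (safe under either reading) and check the tip height again.

```bash
python3 -m jog '[[[120,0,0,0,0,0,0],[120,0,0,0,0,0,0],[120,0,0,0,0,0,0],[120,0,0,0,0,0,0]]]'
python3 -m jog '[[[120,0,0,0.008,0,0,0],[120,0,0,0.008,0,0,0],[120,0,0,0.007,0,0,0],[120,0,0,0.007,0,0,0],[120,0,0,0,0,0,0]]]'
python3 - <<'E'
from h import *
from plant import imaging,telemetry
o=telemetry.get_obs(); print(o["eef_pos"],o["wrist_force"])
np.set_printoptions(precision=4,suppress=True)
c=imaging.camera("wrist"); np.savez("w4.npz",**c); W=world(c); z=np.nan_to_num(W[...,2])
I=c["image"].astype(int)
# finger pixels: near the camera
near=(c["z_map"]>0)&(c["z_map"]<.2)
print("cam",-c["R"].T@c["t"])
for x0,x1 in ((.50,.537),(.537,.58)):
    m=near&(W[...,0]>x0)&(W[...,0]<x1)&(abs(W[...,1]-.03)<.03)&(z>.05)&(z<.2)&(I.max(-1)-I.min(-1)<25)
    p=W[m]; print(len(p)); 
    if len(p): i=np.argsort(p[:,2])[:15]; print(p[i].mean(0),p[:,2].min())
cv2.imwrite("pics/w4.png",np.clip(c["image"][180:480,120:520,::-1].astype(int)*2,0,255).astype(np.uint8))
E
```

```text
t: 4.35
eef_pos: [0.5362, 0.0201, 0.0921]
eef_rot: [3.142, -0.0, 1.357]
wrist_force: [0.6, 1.3, 0.3]
finger_gap: 0.0448
finger_force: 0.0
t: 4.77
eef_pos: [0.5343, 0.0203, 0.0599]
eef_rot: [-3.138, 0.001, 1.357]
wrist_force: [-0.2, -0.2, -0.4]
finger_gap: 0.0452
finger_force: 0.0
[0.53434978 0.02029151 0.05991449] [-0.17180028 -0.17528726 -0.37100678]
cam [0.5516 0.09   0.2418]
17782
[0.52   0.0558 0.0511] 0.05007050274257467
21387
[0.5729 0.0497 0.0508] 0.05019278796616006
```

View pics/w4.png

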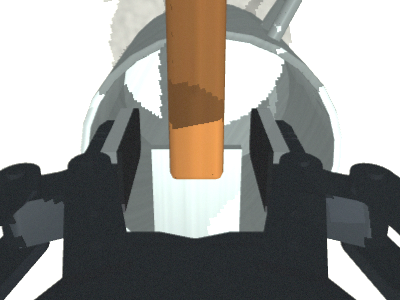

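Run:
```python
from h import *
c=dict(np.load("w4.npz")); W=world(c)
for u,v in ((255,291),(256,300),(250,320),(247,340),(245,370),(243,380),(235,295),(375,291),(372,300),(376,330),(384,370),(387,385),(395,300)): print(u,v,W[v,u].round(4))
```

```text
255 291 [0.5161 0.0369 0.1087]
256 300 [0.5156 0.0334 0.1091]
250 320 [0.5156 0.0328 0.124 ]
247 340 [0.5147 0.029  0.1305]
245 370 [0.5131 0.0216 0.1363]
243 380 [0.5125 0.02   0.1391]
235 295 [0.4835 0.0069 0.0335]
375 291 [0.5612 0.027  0.1084]
372 300 [0.5596 0.0225 0.1063]
376 330 [0.5582 0.0163 0.1184]
384 370 [0.5574 0.0119 0.1361]
387 385 [0.5572 0.0084 0.1391]
395 300 [0.5682 0.0215 0.1083]
```

Tips are now at about 0.107 with a reported z of 0.060, so the offset is +0.045. Going down 14 mm puts the tips about 3 mm above the spreader's underside. Then grip.

```bash
python3 -m jog '[[[120,0,0,0.007,0,0,0],[120,0,0,0.007,0,0,0],[120,0,0,0,0,0,0],[120,0,0,0,0,0,0]]]'
python3 -m jog '[[[180,0,0,0,0,0,0],[200,0,0,0,0,0,0],[255,0,0,0,0,0,0],[255,0,0,0,0,0,0]]]' 40
```

```text
t: 5.15
eef_pos: [0.5357, 0.0202, 0.0475]
eef_rot: [-3.141, 0.0, 1.357]
wrist_force: [-0.7, 0.5, -0.2]
finger_gap: 0.0448
finger_force: 0.0
t: 5.48
eef_pos: [0.5367, 0.0201, 0.0485]
eef_rot: [3.141, -0.0, 1.357]
wrist_force: [-1.5, -0.5, 0.2]
finger_gap: 0.0211
finger_force: 40.1
```

```bash
python3 -m jog '[[[255,0,0,-0.006,0,0,0],[255,0,0,-0.012,0,0,0],[255,0,0,-0.018,0,0,0],[255,0,0,-0.018,0,0,0],[255,0,0,-0.012,0,0,0]]]'
python3 -m jog '[[[255,0.014,-0.008,0,0,0,0],[255,0.0268,-0.0161,0,0,0,0],[255,0.0268,-0.0161,0,0,0,0],[255,0.0268,-0.0161,0,0,0,0],[255,0.0268,-0.0161,0,0,0,0]]]'
python3 -m jog '[[[255,0.0268,-0.0161,0,0,0,-3],[255,0.026,-0.0175,0,0,0,-6],[255,0,0,0,0,0,-6],[255,0,0,0,0,0,-6],[255,0,0,0,0,0,-6]]]'
python3 -m jog '[[[255,0,0,0,0,0,-6],[255,0,0,0,0,0,-6],[255,0,0,0,0,0,-6],[255,0,0,0,0,0,-6],[255,0,0,0,0,0,-6]]]'
python3 -m jog '[[[255,0,0,0,0,0,-6],[255,0,0,0,0,0,-6],[255,0,0,0,0,0,-6],[255,0,0,0,0,0,-6],[255,0,0,0,0,0,0]]]'
python3 - <<'E'
from h import *
from plant import telemetry,imaging
delta(telemetry.get_obs(),[.436,.316,.109],2.872)
c=imaging.camera("top"); W=world(c); z=np.nan_to_num(W[...,2])
m=box(240,365,235,320)&(z>.08)&(z<.1); p=W[m][:,:2]; print("pot rim",circ(p).round(4),len(p))
w=imaging.camera("wrist"); np.savez("w5.npz",**w)
cv2.imwrite("pics/w5.png",np.hstack([cv2.resize(w["image"],(400,300)),cv2.resize(c["image"][200:400,60:360],(400,300))])[:,:,::-1])
E
```

```text
t: 5.9
eef_pos: [0.5373, 0.0199, 0.1168]
eef_rot: [3.139, -0.001, 1.356]
wrist_force: [0.6, 0.2, -2.0]
finger_gap: 0.021
finger_force: 39.9
t: 6.32
eef_pos: [0.4909, 0.1551, 0.1153]
eef_rot: [3.141, -0.001, 1.356]
wrist_force: [0.1, -0.2, -1.3]
finger_gap: 0.0211
finger_force: 39.8
t: 6.73
eef_pos: [0.4679, 0.2129, 0.1151]
eef_rot: [3.141, -0.0, 1.835]
wrist_force: [1.0, 0.1, -1.4]
finger_gap: 0.021
finger_force: 39.8
t: 7.15
eef_pos: [0.4684, 0.2119, 0.1152]
eef_rot: [3.141, 0.001, 2.356]
wrist_force: [-0.4, 1.0, -0.3]
finger_gap: 0.021
finger_force: 39.8
t: 7.57
eef_pos: [0.4684, 0.2119, 0.1151]
eef_rot: [3.141, 0.001, 2.772]
wrist_force: [0.3, -0.4, -0.9]
finger_gap: 0.0214
finger_force: 39.8
shift tool mm [67.9 85.3  6.1] turn z -5.8
pot rim [ 0.536  -0.0014  0.0576] 337
```

View pics/w5.png

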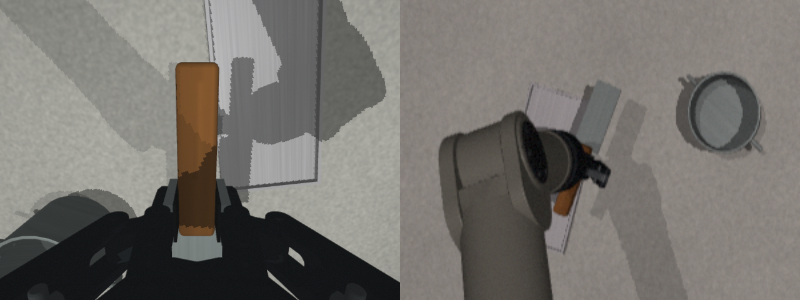

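The spreader is held level in the fingers, with the tray to the right in the wrist view (corner at (315,182)). The pot hasn't moved. Moving over the tray.

```bash
python3 -m jog '[[[255,0.0226,0.0284,0,0,0,0],[255,0.0226,0.0284,0,0,0,0],[255,0.0226,0.0284,0,0,0,0],[255,0,0,0.02,0,0,-5.8],[255,0,0,0.03,0,0,0]]]'
python3 -m jog '[[[255,0,0,0.015,0,0,0],[255,0,0,0,0,0,0],[255,0,0,0,0,0,0]]]'
python3 - <<'E'
from h import *
from plant import telemetry,imaging
o=telemetry.get_obs(); delta(o,[.436,.316,.05],2.872); print(o["eef_pos"],o["eef_rot"])
w=imaging.camera("wrist"); np.savez("w6.npz",**w); W=world(w); I=w["image"].astype(int); z=np.nan_to_num(W[...,2])
m=clean((I[...,0]-I[...,2]>40)&(z>.07)&(z<.15)); p=W[m]; p=p[~np.isnan(p[:,2])]
print("handle",cv2.minAreaRect(p[:,:2].astype(np.float32)),p.mean(0))
s=imaging.camera("scene"); W=world(s); z=np.nan_to_num(W[...,2]);I=s["image"].astype(int)
zs=cv2.medianBlur(z.astype(np.float32),5)
m=(zs>.0025)&(zs<.016)&(abs(W[...,0]-.45)<.17)&(abs(W[...,1]-.31)<.12)
m=clean(m); p=W[m]; p=p[~np.isnan(p[:,2])]
print("tray by scene",cv2.minAreaRect(p[:,:2].astype(np.float32)))
E
```

```text
t: 8.08
eef_pos: [0.437, 0.3223, 0.0669]
eef_rot: [3.133, 0.004, 2.88]
wrist_force: [1.2, -1.3, -2.4]
finger_gap: 0.0209
finger_force: 39.9
t: 8.33
eef_pos: [0.4354, 0.3155, 0.0488]
eef_rot: [-3.14, -0.001, 2.87]
wrist_force: [0.1, 0.2, -1.7]
finger_gap: 0.0212
finger_force: 39.8
shift tool mm [-0.5  0.6 -1.2] turn z -0.1
[0.43537593 0.31553673 0.04875793] [-3.13987139e+00 -6.73278908e-04  2.87005705e+00]
handle ((0.39050501585006714, 0.32977843284606934), (0.021492578089237213, 0.06219897046685219), 74.45018768310547) [0.38612548 0.33060389 0.10977415]
tray by scene ((0.44479504227638245, 0.3092954158782959), (0.13667811453342438, 0.25383004546165466), 75.84613037109375)
```

```bash
python3 -m jog '[[[255,0,0,0.02,0,0,0],[255,0,0,0.025,0,0,0],[255,0,0,0.02,0,0,0],[255,0,0,0.013,0,0,0],[255,0,0,0,0,0,0]]]'
python3 -m jog '[[[255,0,0,0.002,0,0,0],[255,0,0,0.001,0,0,0],[255,0,0,0.001,0,0,0],[255,0,0,0,0,0,0]]]'
```

```text
t: 8.85
eef_pos: [0.4348, 0.3153, -0.03]
eef_rot: [-3.139, -0.002, 2.871]
wrist_force: [-0.1, -0.2, -0.5]
finger_gap: 0.0214
finger_force: 39.8
t: 9.18
eef_pos: [0.4368, 0.3168, -0.0317]
eef_rot: [3.14, 0.001, 2.872]
wrist_force: [-0.1, 0.7, -1.5]
finger_gap: 0.0212
finger_force: 39.8
```

```bash
python3 -m jog '[[[255,0,0,0.001,0,0,0],[255,0,0,0.001,0,0,0],[255,0,0,0.001,0,0,0],[255,0,0,0,0,0,0]]]'
python3 -m jog '[[[255,0,0,0.001,0,0,0],[255,0,0,0,0,0,0],[255,0,0,0,0,0,0]]]'
```

```text
t: 9.52
eef_pos: [0.436, 0.3163, -0.0353]
eef_rot: [3.141, 0.0, 2.872]
wrist_force: [-0.6, -1.3, 3.3]
finger_gap: 0.0211
finger_force: 42.0
t: 9.77
eef_pos: [0.436, 0.3163, -0.0354]
eef_rot: [3.141, -0.0, 2.872]
wrist_force: [-2.5, -2.7, 10.4]
finger_gap: 0.0213
finger_force: 45.9
```

Contact with the tray floor is felt. Release and rise.

```bash
python3 -m jog '[[[255,0,0,-0.001,0,0,0],[150,0,0,0,0,0,0],[120,0,0,0,0,0,0],[120,0,0,0,0,0,0]]]'
python3 -m jog '[[[120,0,0,-0.01,0,0,0],[120,0,0,-0.03,0,0,0],[120,0,0,-0.04,0,0,0],[120,0,0,-0.04,0,0,0],[120,0,0,-0.03,0,0,0]]]'
python3 - <<'E'
from h import *
from plant import telemetry,imaging
o=telemetry.get_obs()
w=imaging.camera("wrist"); np.savez("w7.npz",**w); W=world(w); I=w["image"].astype(int); z=np.nan_to_num(W[...,2])
m=clean((I[...,0]-I[...,2]>40)&(z>.015)&(z<.04)); p=W[m]; p=p[~np.isnan(p[:,2])]
print("handle",cv2.minAreaRect(p[:,:2].astype(np.float32)),np.percentile(p[:,2],[5,50,95]))
delta(o,[.600,-.2862,.115],2.871)
c=imaging.camera("top"); np.savez("t7.npz",**c)
cv2.imwrite("pics/w7.png",np.hstack([cv2.resize(w["image"],(400,300)),cv2.resize(c["image"][200:400,60:360],(400,300))])[:,:,::-1])
E
```

```text
t: 10.1
eef_pos: [0.4358, 0.316, -0.0361]
eef_rot: [-3.141, 0.0, 2.872]
wrist_force: [-0.6, 1.0, -0.6]
finger_gap: 0.0448
finger_force: 0.0
t: 10.52
eef_pos: [0.437, 0.3165, 0.118]
eef_rot: [3.138, 0.003, 2.871]
wrist_force: [0.7, 1.2, -0.5]
finger_gap: 0.0451
finger_force: 0.0
handle ((0.40920788049697876, 0.3255222737789154), (0.020774884149432182, 0.0986858680844307), 74.2399673461914) [0.02224648 0.0235378  0.02473809]
shift tool mm [-318.  -537.3    2.1] turn z 0.0
```

View pics/w7.png

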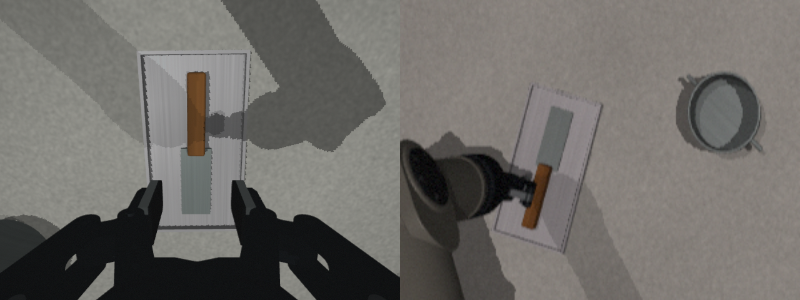

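The spreader lies flat inside the tray (handle top at 23.5 mm, which is 4+20). In the pictures the handle is at (197,113) and the blade at (197,180), both well within the walls. Now to the lid: turn, then travel at a tip height of about 0.16.

```bash
python3 -m jog '[[[60,0,0,0,0,0,7],[60,0,0,0,0,0,7],[60,0,0,0,0,0,7],[60,0,0,0,0,0,7],[60,0,0,0,0,0,7]]]' >/dev/null
python3 -m jog '[[[60,0,0,0,0,0,7],[60,0,0,0,0,0,7],[60,0,0,0,0,0,7],[60,0,0,0,0,0,7],[60,0,0,0,0,0,7]]]' >/dev/null
python3 -m jog '[[[60,0,0,0,0,0,7],[60,0,0,0,0,0,7],[60,-0.0354,0.0163,0,0,0,0],[60,-0.0354,0.0163,0,0,0,0],[60,-0.0354,0.0163,0,0,0,0]]]'
python3 -m jog '[[[60,-0.0354,0.0163,0,0,0,0],[60,-0.0354,0.0163,0,0,0,0],[60,-0.0354,0.0163,0,0,0,0],[60,-0.0354,0.0163,0,0,0,0],[60,-0.0354,0.0163,0,0,0,0]]]'
python3 -m jog '[[[60,-0.0354,0.0163,0,0,0,0],[60,-0.0354,0.0163,0,0,0,0],[60,-0.0354,0.0163,0,0,0,0],[60,-0.0354,0.0163,0,0,0,0],[60,-0.0354,0.0163,0,0,0,0]]]'
python3 -m jog '[[[60,0,0,0,0,0,0],[60,0,0,0,0,0,0]]]'
python3 - <<'E'
from h import *
from plant import telemetry,imaging
o=telemetry.get_obs(); print(o["q"])
w=imaging.camera("wrist"); np.savez("w8.npz",**w); W=world(w); z=np.nan_to_num(W[...,2]); I=w["image"]
near=(abs(W[...,0]-.6)<.05)&(abs(W[...,1]+.286)<.05)
m=clean(near&(z>.04)&(z<.05)&(I.max(-1)<90)); p=W[m];
print("knob",np.nanmean(p,0),cv2.minEnclosingCircle(p[:,:2].astype(np.float32)),len(p))
k,_=cv2.minEnclosingCircle(p[:,:2].astype(np.float32))
delta(o,[*k,-.02],1.4)
E
```

```text
t: 11.87
eef_pos: [0.466, 0.2024, 0.1136]
eef_rot: [-3.141, 0.001, 1.409]
wrist_force: [1.6, -0.9, 0.1]
finger_gap: 0.0654
finger_force: 0.0
t: 12.28
eef_pos: [0.5174, 0.0136, 0.1138]
eef_rot: [-3.141, -0.0, 1.406]
wrist_force: [0.9, 0.9, 0.6]
finger_gap: 0.0651
finger_force: 0.0
t: 12.7
eef_pos: [0.5688, -0.1741, 0.1135]
eef_rot: [-3.14, -0.001, 1.406]
wrist_force: [0.8, 0.9, 0.0]
finger_gap: 0.0654
finger_force: 0.0
t: 12.87
eef_pos: [0.5678, -0.1771, 0.1137]
eef_rot: [-3.141, 0.002, 1.398]
wrist_force: [-0.3, 0.3, -0.4]
finger_gap: 0.0652
finger_force: 0.0
[-0.23057796  0.53625843  0.75155009  1.52331919 -0.3760958   1.23228651
  0.40432761]
knob [ 0.60347896 -0.28459962  0.04423317] ((0.6033729910850525, -0.2858216166496277), 0.016203351318836212) 1188
shift tool mm [-100.7   53.9  133.9] turn z -0.1
```

```bash
python3 -m jog '[[[60,-0.0336,0.018,0,0,0,0],[60,-0.0336,0.018,0,0,0,0],[60,-0.0336,0.018,0,0,0,0],[60,0,0,0.03,0,0,0],[60,0,0,0.02,0,0,0]]]'
python3 -m jog '[[[60,0,0,0,0,0,0],[60,0,0,0,0,0,0]]]'
python3 - <<'E'
from h import *
from plant import telemetry,imaging
o=telemetry.get_obs()
w=imaging.camera("wrist"); np.savez("w9.npz",**w); W=world(w); z=np.nan_to_num(W[...,2]); I=w["image"]
near=(abs(W[...,0]-.6)<.05)&(abs(W[...,1]+.286)<.05)
m=clean(near&(z>.04)&(z<.05)&(I.max(-1)<90)); p=W[m]
k,r=cv2.minEnclosingCircle(p[:,:2].astype(np.float32)); print("knob",k,r,len(p))
delta(o,[*k,-.026],1.4)
f=near=(w["z_map"]>0)&(z>.08)&(z<.13); print("tip z",np.percentile(z[f],[1,5]))
E
```

```text
t: 13.33
eef_pos: [0.6059, -0.2826, 0.0634]
eef_rot: [3.141, 0.001, 1.404]
wrist_force: [-0.9, 1.7, -0.4]
finger_gap: 0.0651
finger_force: 0.0
t: 13.5
eef_pos: [0.6056, -0.2772, 0.0625]
eef_rot: [-3.138, -0.003, 1.409]
wrist_force: [0.1, 0.2, 1.0]
finger_gap: 0.0653
finger_force: 0.0
knob (0.6039835810661316, -0.28634560108184814) 0.016168637201189995 2234
shift tool mm [-9.6  0.2 88.4] turn z 0.5
tip z [0.10862932 0.11097155]
```

```bash
python3 -m jog '[[[60,-0.005,0,0.02,0,0,0],[60,-0.003,0,0.02,0,0,0],[60,0,0,0.01,0,0,0],[60,0,0,0,0,0,0],[60,0,0,0,0,0,0]]]'
python3 -m jog '[[[60,0,0,0,0,0,0],[60,0,0,0,0,0,0]]]'
python3 - <<'E'
from h import *
from plant import telemetry
delta(telemetry.get_obs(),[.6035,-.286,-.026],1.4)
E
```

```text
t: 13.97
eef_pos: [0.6053, -0.2879, 0.015]
eef_rot: [3.141, -0.0, 1.407]
wrist_force: [0.1, 0.2, -0.6]
finger_gap: 0.0655
finger_force: 0.0
t: 14.13
eef_pos: [0.6059, -0.2892, 0.016]
eef_rot: [3.139, 0.001, 1.407]
wrist_force: [0.1, 0.2, 0.1]
finger_gap: 0.0653
finger_force: 0.0
shift tool mm [ 2.8 -3.  42. ] turn z 0.4
```

```bash
python3 -m jog '[[[60,0.002,-0.002,0.014,0,0,0],[60,0,0,0.014,0,0,0],[60,0,0,0.008,0,0,0],[60,0,0,0.004,0,0,0],[60,0,0,0,0,0,0]]]'
python3 -m jog '[[[60,0,0,0,0,0,0],[60,0,0,0,0,0,0]]]'
python3 -m jog '[[[110,0,0,0,0,0,0],[140,0,0,0,0,0,0],[160,0,0,0,0,0,0],[255,0,0,0,0,0,0],[255,0,0,0,0,0,0]]]' 60
```

```text
t: 14.55
eef_pos: [0.6019, -0.286, -0.0275]
eef_rot: [-3.139, -0.001, 1.406]
wrist_force: [0.3, -0.3, -0.2]
finger_gap: 0.0656
finger_force: 0.0
t: 14.72
eef_pos: [0.6033, -0.2872, -0.0253]
eef_rot: [3.141, 0.001, 1.406]
wrist_force: [-0.2, 0.2, -0.4]
finger_gap: 0.0655
finger_force: 0.0
t: 15.13
eef_pos: [0.603, -0.2869, -0.0252]
eef_rot: [3.141, 0.0, 1.406]
wrist_force: [-1.5, -0.1, 4.7]
finger_gap: 0.0304
finger_force: 59.6
```

```bash
python3 -m jog '[[[255,0,0,-0.006,0,0,0],[255,0,0,-0.014,0,0,0],[255,0,0,-0.025,0,0,0],[255,0,0,-0.03,0,0,0],[255,0,0,-0.03,0,0,0]]]'
python3 -m jog '[[[255,0,0,-0.022,0,0,0],[255,0,0,-0.008,0,0,0],[255,0,0,0,0,0,0],[255,0,0,0,0,0,0]]]'
python3 - <<'E'
from h import *
from plant import telemetry
c=dict(np.load("w1.npz")); W=world(c); z=np.nan_to_num(W[...,2]); I=c["image"].astype(int)
d=np.hypot(W[...,0]-.5365,W[...,1])
m=(z>.086)&(z<.0935)&(d>.05)&(d<.068)&(abs(W[...,0]-.535-.21*W[...,1])>.026); p=W[m]
print("rim wrist",circ(p[:,:2]).round(4),len(p),p[:,2].mean())
o=telemetry.get_obs(); delta(o,[.5375,-.0005,.11],1.405); print(o["q"],o["eef_pos"],o["wrist_force"],o["moment"])
E
```

```text
t: 15.55
eef_pos: [0.6022, -0.2861, 0.08]
eef_rot: [-3.14, -0.0, 1.405]
wrist_force: [0.0, 0.3, -1.9]
finger_gap: 0.0305
finger_force: 59.6
t: 15.88
eef_pos: [0.6025, -0.2862, 0.1085]
eef_rot: [-3.141, -0.001, 1.406]
wrist_force: [-0.1, 0.9, -3.3]
finger_gap: 0.0305
finger_force: 59.6
rim wrist [5.387e-01 4.000e-04 5.740e-02] 1312 0.08914333423341664
shift tool mm [ 271.1 -111.1   -1.2] turn z 0.0
[ 0.00767906  0.68646919  0.72088705  1.29458092 -0.44661169  1.32213844
  0.55712443] [ 0.6024568  -0.28619592  0.10848206] [-0.1205542   0.89178236 -3.32531321] [ 0.04387941 -0.0239432  -0.00212955]
```

```bash
python3 -m jog '[[[255,0.012,-0.005,0,0,0,0],[255,0.025,-0.0102,0,0,0,0],[255,0.029,-0.0118,0,0,0,0],[255,0.029,-0.0118,0,0,0,0],[255,0.029,-0.0118,0,0,0,0]]]'
python3 -m jog '[[[255,0.029,-0.0118,0,0,0,0],[255,0.029,-0.0118,0,0,0,0],[255,0.029,-0.0118,0,0,0,0],[255,0.029,-0.0118,0,0,0,0],[255,0.021,-0.0086,0,0,0,0]]]'
python3 -m jog '[[[255,0.0105,-0.0044,0,0,0,0],[255,0,0,0,0,0,0],[255,0,0,0,0,0,0],[255,0,0,0,0,0,0]]]'
python3 - <<'E'
from h import *
from plant import telemetry,imaging
o=telemetry.get_obs(); delta(o,[.538,0,.057],1.405); print(o["eef_pos"],o["eef_rot"])
c=imaging.camera("top"); W=world(c); z=np.nan_to_num(W[...,2])
w=imaging.camera("wrist"); np.savez("w10.npz",**w); Ww=world(w)
for n,V in (("top",W),("wrist",Ww)):
    zz=np.nan_to_num(V[...,2]); m=(zz>.11)&(zz<.16)&(np.hypot(V[...,0]-.538,V[...,1])<.075)&(np.hypot(V[...,0]-.538,V[...,1])>.04)
    p=V[m]; A=np.c_[p[:,:2],np.ones(len(p))]; q=np.linalg.lstsq(A,p[:,2],rcond=None)[0]; print(n,"lid plane",q,"z at c",q@[.538,0,1],len(p))
cv2.imwrite("pics/w10.png",np.hstack([cv2.resize(w["image"],(400,300)),cv2.resize(imaging.camera("scene")["image"][150:330,290:470],(300,300))])[:,:,::-1])
E
```

```text
t: 16.3
eef_pos: [0.5709, -0.1537, 0.1061]
eef_rot: [-3.136, -0.001, 1.405]
wrist_force: [1.1, 0.6, -2.6]
finger_gap: 0.0301
finger_force: 59.8
t: 16.72
eef_pos: [0.5378, -0.0072, 0.1064]
eef_rot: [-3.135, -0.001, 1.409]
wrist_force: [-0.6, 0.8, -2.4]
finger_gap: 0.0308
finger_force: 59.8
t: 17.05
eef_pos: [0.5381, -0.0036, 0.1088]
eef_rot: [3.141, 0.003, 1.402]
wrist_force: [0.5, 0.4, -2.6]
finger_gap: 0.0307
finger_force: 59.8
shift tool mm [ 3.7 -0.7 51.8] turn z -0.2
[ 0.53812603 -0.00361324  0.10877752] [3.14140499e+00 2.56458108e-03 1.40234978e+00]
top lid plane [ 0.00225354 -0.00040678  0.14640989] z at c 0.1476222938726531 755
wrist lid plane [ 0.00135715 -0.00153799  0.14601319] z at c 0.14674333224922026 32387
```

View pics/w10.png

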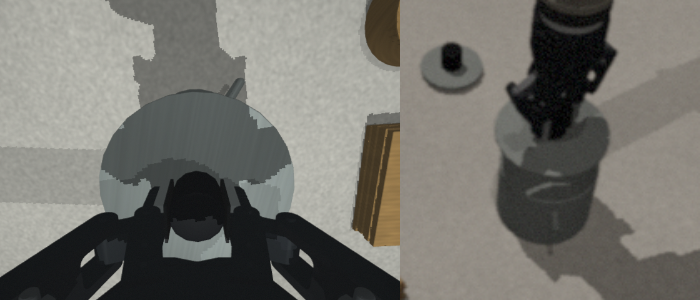

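The lid is held level over the pot (centred near (197,190) in the wrist half), and its plane slope is under 0.3°. Next I fit the lid's edge in the same cameras to get the final centring offset.

Run:
```python
from h import *
from plant import telemetry,imaging
np.set_printoptions(precision=4,suppress=True)
o=telemetry.get_obs(); print(o["eef_pos"])
for n in ("top","wrist"):
    c=imaging.camera(n); V=world(c); z=np.nan_to_num(V[...,2]); d=np.hypot(V[...,0]-.538,V[...,1])
    m=(z>.14)&(z<.153)&(d<.08)&(d>.03); m=cv2.morphologyEx(m.astype(np.uint8),cv2.MORPH_OPEN,np.ones((3,3)))
    lo=cv2.dilate(((z<.1)&(c["z_map"]>0)).astype(np.uint8),np.ones((5,5)))
    e=(m>0)&(lo>0)&(d>.05); p=V[e][:,:2]; a=circ(p); b=circ(p,.066 if n=="wrist" else .065); print(n,"lid",a,b,len(p))
```

```text
[ 0.5384 -0.0032  0.1092]
top lid [ 0.537  -0.0038  0.063 ] [ 0.5377 -0.0015  0.0562] 181
wrist lid [ 0.5398 -0.0023  0.0649] [ 0.5396 -0.0036  0.0657] 1409
```

Both cameras agree on the correction: world (-1.2, +2.7) mm. Apply it and lower.

```bash
python3 -m jog '[[[255,0.0026,-0.0017,0.008,0,0,0],[255,0,0,0.012,0,0,0],[255,0,0,0.01,0,0,0],[255,0,0,0.005,0,0,0],[255,0,0,0,0,0,0]]]'
python3 -m jog '[[[255,0,0,0.002,0,0,0],[255,0,0,0.002,0,0,0],[255,0,0,0.002,0,0,0],[255,0,0,0.002,0,0,0],[255,0,0,0,0,0,0]]]'
```

```text
t: 17.72
eef_pos: [0.5353, 0.0024, 0.0723]
eef_rot: [-3.138, 0.001, 1.406]
wrist_force: [-1.3, 0.7, -2.0]
finger_gap: 0.0307
finger_force: 59.8
t: 18.13
eef_pos: [0.5368, 0.0023, 0.0659]
eef_rot: [-3.141, -0.0, 1.406]
wrist_force: [-0.4, 0.3, -2.5]
finger_gap: 0.0308
finger_force: 59.8
```

```bash
python3 -m jog '[[[255,-0.0025,0,0,0,0,0],[255,0,0,0,0,0,0],[255,0,0,0,0,0,0],[255,0,0,0.001,0,0,0],[255,0,0,0.001,0,0,0]]]'
python3 -m jog '[[[255,0,0,0.001,0,0,0],[255,0,0,0.001,0,0,0],[255,0,0,0.001,0,0,0],[255,0,0,0.0,0,0,0],[255,0,0,0,0,0,0]]]'
```

```text
t: 18.55
eef_pos: [0.5367, -0.0002, 0.0642]
eef_rot: [3.141, -0.0, 1.406]
wrist_force: [-0.1, 0.5, -2.8]
finger_gap: 0.0306
finger_force: 59.8
t: 18.97
eef_pos: [0.5365, -0.0002, 0.061]
eef_rot: [-3.141, 0.0, 1.406]
wrist_force: [0.7, -0.1, -2.7]
finger_gap: 0.0307
finger_force: 59.8
```

Lip entering the mouth with no contact force. The expected seat is near a reported z of 0.0568.

```bash
python3 -m jog '[[[255,0,0,0.001,0,0,0],[255,0,0,0.001,0,0,0],[255,0,0,0.001,0,0,0],[255,0,0,0,0,0,0],[255,0,0,0,0,0,0]]]'
python3 -m jog '[[[255,0,0,0.0007,0,0,0],[255,0,0,0,0,0,0],[255,0,0,0.0005,0,0,0],[255,0,0,0,0,0,0]]]'
```

```text
t: 19.38
eef_pos: [0.5364, -0.0002, 0.058]
eef_rot: [-3.141, 0.0, 1.406]
wrist_force: [-0.0, -0.4, -1.6]
finger_gap: 0.0306
finger_force: 59.8
t: 19.72
eef_pos: [0.5365, -0.0002, 0.0569]
eef_rot: [-3.142, -0.0, 1.406]
wrist_force: [-0.7, 0.4, -3.1]
finger_gap: 0.0305
finger_force: 59.8
```

```bash
python3 -m jog '[[[255,0,0,0.0005,0,0,0],[255,0,0,0,0,0,0],[255,0,0,0,0,0,0]]]'
python3 -m jog '[[[255,0,0,0.0005,0,0,0],[255,0,0,0,0,0,0],[255,0,0,0,0,0,0]]]'
```

```text
t: 19.97
eef_pos: [0.5365, -0.0002, 0.0568]
eef_rot: [3.142, -0.0, 1.406]
wrist_force: [-2.0, 0.9, 1.6]
finger_gap: 0.0307
finger_force: 60.2
t: 20.22
eef_pos: [0.5366, -0.0002, 0.0568]
eef_rot: [3.142, -0.001, 1.406]
wrist_force: [-2.2, -0.4, 4.3]
finger_gap: 0.0308
finger_force: 60.7
```

Seated at z = 0.0568, exactly as predicted, with a light contact force. Release and rise, then check.

```bash
python3 -m jog '[[[150,0,0,0,0,0,0],[110,0,0,0,0,0,0],[60,0,0,0,0,0,0],[60,0,0,0,0,0,0]]]'
python3 -m jog '[[[60,0,0,-0.005,0,0,0],[60,0,0,-0.015,0,0,0],[60,0,0,-0.03,0,0,0],[60,0,0,-0.035,0,0,0],[60,0,0,-0.035,0,0,0]]]'
python3 -m jog '[[[60,0.035,0,0,0,0,0],[60,0.035,0,0,0,0,0],[60,0.035,0,0,0,0,0],[60,0.035,0,0,0,0,0],[60,0,0,0,0,0,0]]]'
python3 - <<'E'
from h import *
from plant import imaging
np.set_printoptions(precision=4,suppress=True)
for n in ("top","scene","wrist"):
    c=imaging.camera(n); V=world(c); z=np.nan_to_num(V[...,2]); d=np.hypot(V[...,0]-.537,V[...,1])
    m=(z>.088)&(z<.102)&(d<.08)&(d>.03); p=V[m]
    if len(p)>100:
        q=np.linalg.lstsq(np.c_[p[:,0]-.537,p[:,1],np.ones(len(p))],p[:,2],rcond=None)[0]
        r,R=cv2.minEnclosingCircle(p[:,:2].astype(np.float32)); print(n,"lid slope, z",q,len(p),"circle",circ(p[np.hypot(p[:,0]-.537,p[:,1])>.058][:,:2]))
    if n=="top":
        zs=cv2.medianBlur(z.astype(np.float32),5)
        for k,b in (("small",(388,442,286,340)),("tape",(235,295,135,195))): print(k,np.nanmean(V[clean(box(*b)&(zs>.034))],0))
E
```

```text
t: 20.55
eef_pos: [0.5368, -0.0003, 0.0559]
eef_rot: [3.141, 0.0, 1.406]
wrist_force: [-0.7, 0.4, 0.4]
finger_gap: 0.0649
finger_force: 0.0
t: 20.97
eef_pos: [0.5359, -0.0004, 0.1771]
eef_rot: [-3.14, 0.001, 1.405]
wrist_force: [0.8, 1.2, 0.4]
finger_gap: 0.0653
finger_force: 0.0
t: 21.38
eef_pos: [0.5595, 0.1498, 0.1752]
eef_rot: [-3.14, -0.006, 1.42]
wrist_force: [-0.5, 1.3, -0.9]
finger_gap: 0.065
finger_force: 0.0
top lid slope, z [-0.0004 -0.0017  0.0955] 2254 circle [ 0.5361 -0.0005  0.062 ]
small [ 0.4543 -0.257   0.0452]
tape [0.7934 0.0915 0.0449]
scene lid slope, z [-0.0029 -0.0023  0.0953] 2117 circle [ 0.5366 -0.0002  0.0623]
wrist lid slope, z [ 0.0002 -0.0039  0.0944] 8714 circle [0.5377 0.0008 0.0621]
```

The lid top is at 95 mm (90+5) and level within 0.2° in all three cameras. It is centred on the pot, and the pot, small lid and tape have not moved. Handing in.

```bash
python3 -c "
from plant import workorder; print(workorder.close_job())"
```

```text
the job is handed in; nothing more can be done
None
```

The job is handed in: the spreader lies flat in the tray and the large lid sits seated and level on the pot, which has not moved; small lid and tape were left alone, and it took about 21 s.

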